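Fill the battery case from the rocker-gate dispenser

TASK

Fill the open battery case at the dispenser that holds the short, fat camera cells: push the case, which has been left pulled forward, fully home under the chute, then press down the pad at the back end of that dispenser's rocker so that its gate lifts, and keep it down until all three cells have rolled into the case. Then let the rocker come back up so that the gate is shut, and leave the case where it is, fully home. Push and press only: lift nothing, do not touch the cells, and leave the other dispenser and the camera gear alone.

Things in the scene. Friction and masses are not known exactly. Their poses are not given: they have to be found in the camera images.
- dispenser_short: the dispenser with the short fat cells (17 x 34.5 mm), the narrower of the two: fixed, 44 mm wide, about 90 mm high. Origin: on the shelf under the rocker's pivot; -x is its front (chute, case), +x its back, z up. Its open lane slopes down 10 deg to a lip at x = -36 mm, 35 mm up; three cells lie crosswise in it behind the gate blade.
- rocker_short (a joint): angle of that dispenser's rocker; pivot 72 mm above the shelf over the dispenser's origin, axis across the lane. 0 = at rest, gate shut; grows as the pad at its back end is pressed; 0.5 rad = stop, gate fully lifted (cells pass from about 0.35). A spring returns it: 3 N on the pad to start, 5 N at the stop; the pad goes down 20 mm
- pad_top_short (a point): middle of the upper face of the press pad at the back end of that rocker, a ribbed rectangle 28 mm (x) x 36 mm (y), about 41 mm behind the dispenser's origin and 86 mm above the shelf at rest; it moves with the pad
- case_short: open-topped frosted plastic battery case, 66 mm long (x) x 48 mm wide (y) x 28 mm high, walls 2.5 mm, loose. Origin: centre of its underside, same axes as its dispenser. About 90 g. It starts 33 to 45 mm short of home and slides between two rails 8 mm high on the shelf (2 mm play each side; they end at x = -92 of the dispenser). Home against the stop its origin is at x = -57 mm of the dispenser
- cell_short1: short fat camera cell, a loose cylinder 17 mm across x 34.5 mm long, 17 g. Origin: its centre; length along its y; number 1 in the lane counted from the gate
- cell_short2: short fat camera cell, a loose cylinder 17 mm across x 34.5 mm long, 17 g. Origin: its centre; length along its y; number 2 in the lane counted from the gate
- cell_short3: short fat camera cell, a loose cylinder 17 mm across x 34.5 mm long, 17 g. Origin: its centre; length along its y; number 3 in the lane counted from the gate
- dispenser_long: the other dispenser, of the same make but wider, with long thin cells (14.5 x 50.5 mm) in it; leave alone: fixed, 60 mm wide, about 90 mm high. Origin: on the shelf under the rocker's pivot; -x is its front (chute, case), +x its back, z up. Its open lane slopes down 10 deg to a lip at x = -36 mm, 35 mm up; three cells lie crosswise in it behind the gate blade.
- rocker_long (a joint): rocker angle of the other dispenser; same meaning, to stay at 0
- case_long: open-topped frosted plastic battery case, 66 mm long (x) x 64 mm wide (y) x 28 mm high, walls 2.5 mm, loose. Origin: centre of its underside, same axes as its dispenser. It belongs to the other dispenser and is already home; leave alone
- lens: short black lens standing on the shelf, 66 mm across, 46 mm high, origin at the centre of its underside; leave alone
- rear_cap: black plastic rear lens cap lying flat, 62 mm across, 14 mm high, origin at the centre of its underside; leave alone
- brush: small steel cleaning brush handle lying along its x, 120 mm long, 13 mm thick, origin at the middle of its underside; leave alone. (Behind it, at the back of the shelf, stands a tabletop tripod 171 mm high, never nearer than 0.72 m from the robot)
- blower: black rubber blower bulb standing nozzle up, 56 mm across, 98 mm high, origin at the centre of its underside; leave alone
- filter_box: flat closed frosted filter box, 82 x 82 x 14 mm, origin at the centre of its underside; leave alone
Things that resemble listed ones, but are neither listed nor needed, are in the scene too. What is shaped like the dispenser_short but orange or yellow is not meant.

How it is judged:
On the way, in this order (a step that is already met when the one before it is completed fails the run):
1. the case is pushed fully home under the chute, the gate still shut (x of case_short in the frame of dispenser_short above -0.062 m and z of case_short in the frame of dispenser_short below 0.004 m and value of joint rocker_short below 0.1 rad), for 0.2 s.
2. the rocker's pad is pressed down and the gate lifts, with the case home (x of case_short in the frame of dispenser_short above -0.062 m and z of case_short in the frame of dispenser_short below 0.004 m and value of joint rocker_short above 0.38 rad and contact force between the fingers and rocker_short_c2 above 0.5 N), for 0.05 s.
At the end, for the whole second after the job is handed in: The case stands on the shelf within 5 mm of fully home, all three short cells lie at rest inside it below its rim, and the rocker is back up (within 0.05 rad) with the gate shut (x of case_short in the frame of dispenser_short above -0.062 m and z of case_short in the frame of dispenser_short below 0.004 m and x of cell_short1 in the frame of case_short between -0.031 and 0.031 m and y of cell_short1 in the frame of case_short between -0.022 and 0.022 m and z of cell_short1 in the frame of case_short between 0.004 and 0.028 m and linear speed of each of cell_short1, cell_short2, cell_short3 below 0.03 m/s and x of cell_short2 in the frame of case_short between -0.031 and 0.031 m and y of cell_short2 in the frame of case_short between -0.022 and 0.022 m and z of cell_short2 in the frame of case_short between 0.004 and 0.028 m and x of cell_short3 in the frame of case_short between -0.031 and 0.031 m and y of cell_short3 in the frame of case_short between -0.022 and 0.022 m and z of cell_short3 in the frame of case_short between 0.004 and 0.028 m and value of joint rocker_short below 0.05 rad); the robot touches nothing.
It fails at once if the open case is lifted or tipped up (height (world z) of case_short above 0.01 m or angle between case_short's own z axis and vertical above 0.2 rad).
It fails at once if the robot touches a cell, or a cell is lifted out of the lane (contact force between any of the arm, the fingers and cell_short1 above 0.3 N or contact force between any of the arm, the fingers and cell_short2 above 0.3 N or contact force between any of the arm, the fingers and cell_short3 above 0.3 N or height (world z) of any of cell_short1, cell_short2, cell_short3 above 0.08 m).
It fails at once if the other dispenser's rocker is worked (value of joint rocker_long above 0.1 rad).
It fails at once if other gear is pushed aside or picked up (moved more than 15 mm) (distance of any of lens, rear_cap, brush, blower, filter_box, case_long from where it was at the start of the episode above 0.015 m).
It also fails if it takes over 42 s, if anything falls off the work surface, if the arm or the gripper's body presses on something with over 40 N, if the wrist force passes 120 N, or if a joint passes its speed limit or range.

ROBOT

A 6-joint arm with a two-finger parallel gripper is mounted at the origin on the work surface. World frame = base frame: x ahead of the robot, y to its left, z up, the work surface at z = 0. Lengths are in m, angles in rad, forces in N, time in s.
With the tool pointing down it reaches from about 0.35 to 0.975 m from the base axis. Payload 4.9 kg.
Tool frame: the origin (TCP) lies at the very end of the fingers, on their centre line; the grasp point (between the pads) lies manip.grip_point_offset behind it (manip.grip_point_offset is the distance from the TCP to the grasp point, in m); z points along the fingers, y is the direction in which the jaws open and shut (so a half turn about z gives the same grasp; the last joint's range is limited). The gripper opens to 85 mm and grips with 20 to 120 N. Pads are 22 mm wide; open, the fingers measure 114 mm over their backs; the gripper's body (76 mm by 85 mm) begins 54 mm behind the grasp point. The pads swing forward as they close: fully open they stand 13 mm farther back than shut.
Start: joints at [-1.353, 0.053, 1.613, -0, 1.476, -0.119], TCP at [0.207, -0.59, 0.231] pointing down, gripper open.
Joint ranges: [-3.01, 3.01], [-1.01, 2.22], [0.06, 2.58], [-1.02, 4.17], [0.09, 2.62], [-3.14, 3.14]. Speed limits (rad/s): [2.57, 2.57, 3.14, 3.14, 3.14, 3.14].

INTERFACE

Orientations are given as a unit quaternion [w, x, y, z].
In Python, from plant import status, grab_frame, camera_params, ticket, boxes_of, outline_of, manip gives the robot as it stands. The module is installed in compiled form; this text tells all that it offers.
- The arm moves only by the tool play_rows, never from a script. Its argument "deltas" is a list of rows, each a list of 2 entries, a list of its own where there are three numbers: the shift along the world's x, y, z in m, then the turn about the world's z in rad. A call has 1 to 5 rows; each row is the pose to reach, as a shift and turn from the pose commanded when the call began; what a row does not reach only later rows make up. A row lasts 1/8 s, in which the tool goes at most 62.5 mm and 10.7 degrees, less where a joint would pass 70% of its speed; a pose out of reach is approached as far as the arm can. A call with a gripper value outside its range is refused whole. "grip" is the opening, from -1 (shut) to 1 (fully open), set as the call begins (left out, the last holds). The fingers move at their own pace and stop on an object; the grip force is fixed at half the most. Time passes only in rows, so rows that repeat a pose let the fingers close. It gives the time, the measured TCP pose, the force and the opening at its end, in the units of the state.
- status.state(): the state, without advancing time (a new reading comes with each control period).
- grab_frame(name): name is "scene" or "top" or "wrist"; returns (picture, depth): 384x512x3 uint8, blue, green, red; 384x512 float32, m along the optical axis (not along the pixel's ray), 0 where there is no reading.
- camera_params(name): a dict with "mtx" (3x3 intrinsics, pixels), "distortion" ([k1, k2, p1, p2, k3] as OpenCV has them; the pictures are not rectified), "world_from_camera" (4x4, takes a point from camera to world coordinates). Camera axes: x right, y up, looking along -z (the intrinsics and any distortion apply to the point x, -y, -z); pixel columns grow to the right and rows downward; lengths in m; the calibration is good to about 2 mm. A picture is of the moment at which its call begins: read the wrist's pose just before it. camera_params takes no time and is no camera call; for the wrist camera it gives the pose at the moment of the call.
- ticket.job_done(): hands the job in, once; it reports no verdict.
Trained networks look in the newest picture that a camera, given by its name, has taken for a name from the list of things; names that differ only in an ending like _2 or _b are one class to them, and where a whole thing is asked for, a point or a joint stands for the part that bears it (a point fixed in the world has none). Each returns a list of dicts, best first, with "confidence" (0 to 1); they miss things now and then, are a little off and sometimes report something else, mostly with a low value. They report only what shows in the picture. A call takes as long as a camera call. They do not tell look-alikes from the thing itself.
- boxes_of(camera, name): "box" ([left, top, right, bottom] in pixels, round what is visible of it).
- outline_of(camera, name): "region" (384x512 bool, what is visible of it) and "box" ([left, top, right, bottom] in pixels, round what is visible of it).
The state is a dict: "time": time; "joint_pos": joint angles; "joint_vel": joint speeds; "joint_efforts": joint torques, N m; "tool_pos": TCP position; "tool_rot": TCP orientation; "contact_force": force on the tool from outside, world axes, zero at the start; "ft_torque": the same for the moment, N m; "gripper_width": opening from 0.0 (shut) to 1.0 (fully open).
Only numpy, scipy, OpenCV 4.12 (cv2) and the standard library are available. Lean on these libraries where they do the work, as an engineer would, in place of code of your own. Each camera call takes 0.05 s, during which the arm holds its last target.

## Working session

There is one attempt and no reset: what is moved stays moved. The work goes in short steps, Python scripts to look and compute and a tool call to move; the robot and the scene stay as the last step left them, time stands still between calls to the robot, and variables do not carry over. Pictures are saved under pics/ and viewed, and the job is handed in when it is done.

Besides the shell and the picture viewer there is one more tool, called after ">>>" as name([rows], argument=value, ...), one row to a line, values as JSON. play_rows: Moves the arm, as the interface text tells. Its arguments: {"type":"object","properties":{"deltas":{"type":"array"},"grip":{"type":"number"}},"required":["deltas"]}

```bash
mkdir -p pics; cat > h.py <<'E'
import numpy as np, cv2
from plant import status, grab_frame, camera_params, ticket, boxes_of, outline_of, manip
def cloud(name, depth, p):
    h,w=depth.shape
    u,v=np.meshgrid(np.arange(w),np.arange(h))
    pts=np.stack([u,v],-1).reshape(-1,1,2).astype(np.float64)
    n=cv2.undistortPoints(pts,np.array(p['mtx'],float),np.array(p['distortion'],float)).reshape(h,w,2)
    d=depth.astype(float)
    c=np.stack([n[...,0]*d,-n[...,1]*d,-d],-1)
    T=np.array(p['world_from_camera'])
    W=c@T[:3,:3].T+T[:3,3]
    W[depth<=0]=np.nan
    return W
def proj(P,p):
    T=np.linalg.inv(np.array(p['world_from_camera']))
    c=np.atleast_2d(P)@T[:3,:3].T+T[:3,3]
    c=c*[1,-1,-1]
    return cv2.projectPoints(c,np.zeros(3),np.zeros(3),np.array(p['mtx'],float),np.array(p['distortion'],float))[0].reshape(-1,2)
E
python3 - <<'E'
from h import *
s=status.state(); print(s['time'],s['tool_pos'],s['tool_rot'],s['contact_force'],s['gripper_width'],manip.grip_point_offset)
for n in ['scene','top']:
    p=camera_params(n)
    im,d=grab_frame(n)
    cv2.imwrite(f'pics/{n}0.png',im); np.savez(f'{n}0.npz',im=im,d=d,**{k:np.array(v) for k,v in p.items()})
    print(n,np.array(p['world_from_camera']).round(3).tolist(),np.array(p['mtx']).round(1).tolist())
    for o in ['dispenser_short','dispenser_long','case_short','case_long','pad_top_short']:
        print(o,[(np.round(b['box']).tolist(),round(b['confidence'],2)) for b in boxes_of(n,o)])
E
```

```text
0.0 [ 0.20640507 -0.58926575  0.23005345] [-1.03819529e-03  9.85853535e-01  1.67605866e-01 -6.15365294e-05] [0.32428062 0.47327759 0.70043808] 1.0008000435369067 0.0187
scene [[-0.861, -0.416, 0.294, 0.852], [0.509, -0.697, 0.505, 0.558], [-0.006, 0.584, 0.811, 0.94], [0.0, 0.0, 0.0, 1.0]] [[417.4, 0.0, 254.0], [0.0, 417.4, 196.3], [0.0, 0.0, 1.0]]
dispenser_short [([112.0, 172.0, 169.0, 212.0], 0.93), ([338.0, 208.0, 395.0, 247.0], 0.83), ([234.0, 248.0, 273.0, 293.0], 0.77), ([257.0, 115.0, 301.0, 151.0], 0.76), ([235.0, 253.0, 274.0, 280.0], 0.62)]
dispenser_long [([188.0, 154.0, 243.0, 192.0], 0.59)]
case_short [([276.0, 235.0, 311.0, 265.0], 0.55)]
case_long [([223.0, 148.0, 245.0, 174.0], 0.77)]
pad_top_short [([347.0, 207.0, 381.0, 224.0], 0.82), ([114.0, 173.0, 152.0, 193.0], 0.67), ([236.0, 252.0, 278.0, 279.0], 0.55), ([264.0, 117.0, 296.0, 134.0], 0.54), ([223.0, 146.0, 245.0, 175.0], 0.25)]
top [[0.027, 0.987, -0.161, 0.364], [-0.999, 0.023, -0.024, 0.002], [-0.02, 0.161, 0.987, 1.144], [0.0, 0.0, 0.0, 1.0]] [[383.1, 0.0, 251.0], [0.0, 383.1, 196.2], [0.0, 0.0, 1.0]]
dispenser_short [([192.0, 147.0, 214.0, 195.0], 0.98), ([308.0, 246.0, 332.0, 305.0], 0.98), ([174.0, 247.0, 200.0, 302.0], 0.82), ([309.0, 98.0, 346.0, 146.0], 0.79)]
dispenser_long [([300.0, 166.0, 325.0, 201.0], 0.68), ([190.0, 149.0, 203.0, 182.0], 0.67)]
case_short []
case_long [([303.0, 202.0, 330.0, 227.0], 0.93)]
pad_top_short [([317.0, 247.0, 328.0, 285.0], 0.79), ([180.0, 251.0, 192.0, 285.0], 0.62), ([317.0, 96.0, 336.0, 129.0], 0.57), ([189.0, 150.0, 203.0, 183.0], 0.56)]
```

```bash
python3 - <<'E'
from h import *
for n in ['scene','top']:
    im=np.load(f'{n}0.npz')['im']
    c=im[80:330,90:420] if n=='scene' else im[80:330,140:390]
    cv2.imwrite(f'pics/{n}0c.png',cv2.resize(c,None,fx=2.4,fy=2.4,interpolation=cv2.INTER_CUBIC))
E
```

```text
(no output)
```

View pics/scene0c.png

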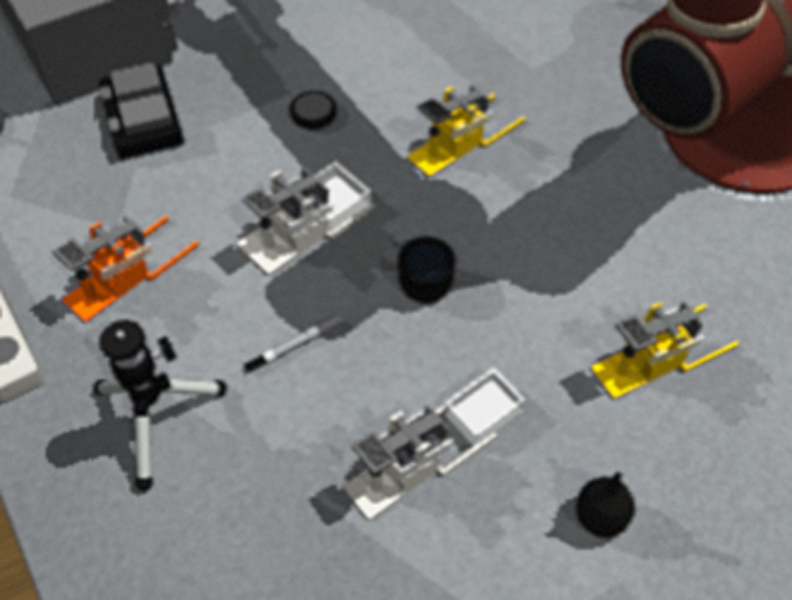

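View pics/top0c.png

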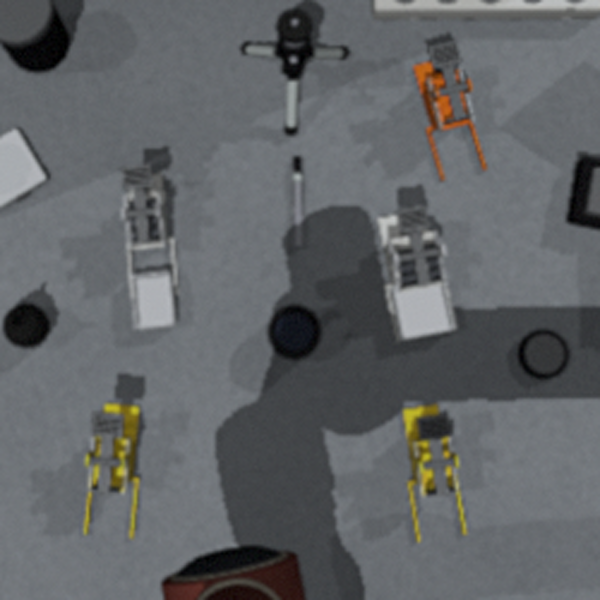

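The target is the white dispenser with the case pulled forward: top crop (148,235), scene crop (430,440). The things it could be mistaken for:
- The wider white dispenser, whose case is home: top crop (415,265).
- Two yellow ones: top crop (115,460) and (433,465).
- One orange one: top crop (445,100).

Next I measure it roughly from both views.

```bash
python3 - <<'E'
from h import *
for n,(x0,y0,x1,y1) in [('scene',(215,230,320,305)),('top',(180,135,230,225))]:
    f=np.load(f'{n}0.npz'); p={k:f[k] for k in ['mtx','distortion','world_from_camera']}
    W=cloud(n,f['d'],p)[y0:y1,x0:x1].reshape(-1,3)
    W=W[np.isfinite(W[:,0])]
    print(n,'floor',np.median(W[W[:,2]<0.006][:,2]))
    m=(W[:,2]>0.012)
    for lo,hi in [(0.02,0.034),(0.034,0.06),(0.06,0.078),(0.078,0.1)]:
        q=W[(W[:,2]>lo)&(W[:,2]<hi)]
        if len(q): print(lo,len(q),np.percentile(q,[2,50,98],axis=0).round(4).tolist())
    q=W[m][:,:2]; r=cv2.minAreaRect(q.astype(np.float32)*1000); print(r)
im=np.load('top0.npz')['im']; a=im[140:225,180:225]
b=np.load('scene0.npz')['im'][225:305,220:320]
cv2.imwrite('pics/crop1.png',np.hstack([cv2.resize(a,(318,600),interpolation=cv2.INTER_CUBIC),cv2.resize(b,(480,600),interpolation=cv2.INTER_CUBIC)]))
E
```

```text
scene floor -0.0007024888585417388
0.02 234 [[0.4859, 0.1434, 0.0202], [0.5406, 0.1875, 0.0255], [0.663, 0.2043, 0.0332]]
0.034 294 [[0.5842, 0.1576, 0.0361], [0.6199, 0.1932, 0.0515], [0.6632, 0.2049, 0.0596]]
0.06 247 [[0.5834, 0.1603, 0.0604], [0.6179, 0.1813, 0.0727], [0.6426, 0.2032, 0.0775]]
0.078 204 [[0.6226, 0.1667, 0.0783], [0.6597, 0.1868, 0.0851], [0.6746, 0.2033, 0.0892]]
((579.9046020507812, 175.30477905273438), (190.74359130859375, 50.2368049621582), 5.973042964935303)
top floor 0.0007914385962757287
0.02 114 [[0.4833, 0.1428, 0.0214], [0.5301, 0.1689, 0.0281], [0.6499, 0.1952, 0.0333]]
0.034 179 [[0.5804, 0.1563, 0.035], [0.6046, 0.1738, 0.0519], [0.6438, 0.2037, 0.0596]]
0.06 154 [[0.5803, 0.1592, 0.0606], [0.6117, 0.179, 0.0721], [0.6398, 0.2005, 0.0778]]
0.078 158 [[0.6129, 0.1656, 0.0782], [0.6529, 0.1856, 0.086], [0.67, 0.2036, 0.0904]]
((577.6080322265625, 175.71392822265625), (191.03065490722656, 59.262916564941406), 9.653776168823242)
```

View pics/crop1.png

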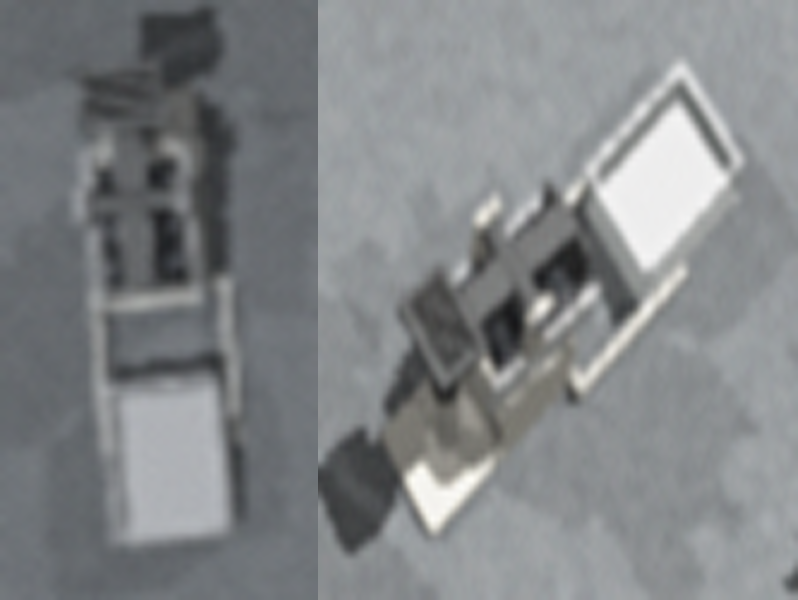

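```bash
python3 - <<'E'
from h import *
s=status.state()
T=np.array(camera_params('wrist')['world_from_camera']); print(T.round(3).tolist(),(T[:3,3]-s['tool_pos']).round(3)); print(camera_params('wrist')['mtx'])
E
```

```text
[[0.331, 0.91, 0.25, 0.27], [-0.944, 0.32, 0.086, -0.567], [-0.002, -0.264, 0.965, 0.376], [0.0, 0.0, 0.0, 1.0]] [0.063 0.023 0.144]
[[336.96802385   0.         258.92867152]
 [  0.         336.96802385 184.31838184]
 [  0.           0.           1.        ]]
```

>>> play_rows([
  [[0.05, 0.05, 0.02], 0],
  [[0.1, 0.09, 0.05], -0.1],
  [[0.14, 0.14, 0.08], -0.2],
  [[0.17, 0.19, 0.1], -0.22],
  [[0.2, 0.24, 0.12], -0.22],
], grip=-1)

```text
time: 1.23
tool_pos: [0.3951, -0.3682, 0.3441]
tool_rot: [0.0, 0.998, 0.058, 0.0]
contact_force: [0.8, 0.0, 0.4]
gripper_width: -0.006
```

>>> play_rows([
  [[0.02, 0.057, 0], 0],
  [[0.04, 0.114, 0], 0],
  [[0.06, 0.171, 0], 0],
  [[0.08, 0.228, 0], 0],
  [[0.09, 0.287, 0], 0],
])

```text
time: 1.85
tool_pos: [0.4846, -0.0808, 0.3431]
tool_rot: [0.0, 0.998, 0.058, 0.0]
contact_force: [1.2, 0.2, -0.0]
gripper_width: -0.002
```

>>> play_rows([
  [[0.02, 0.05, -0.02], 0],
  [[0.04, 0.1, -0.05], 0],
  [[0.06, 0.15, -0.08], 0],
  [[0.07, 0.2, -0.1], 0],
  [[0.075, 0.25, -0.12], 0],
])

```text
time: 2.48
tool_pos: [0.5594, 0.1689, 0.2223]
tool_rot: [0.0, 0.998, 0.058, 0.0]
contact_force: [-0.0, 0.3, -0.1]
gripper_width: 0.0
```

>>> play_rows([
  [[0, 0, 0], 0],
  [[0, 0, 0], 0],
])

```text
time: 2.72
tool_pos: [0.5593, 0.1671, 0.2233]
tool_rot: [0.0, 0.998, 0.059, 0.0]
contact_force: [-0.1, -0.3, -0.1]
gripper_width: 0.002
```

```bash
python3 - <<'E'
from h import *
s=status.state(); print(s['time'],s['tool_pos'],s['tool_rot'],s['contact_force'])
n='wrist'
p=camera_params(n); im,d=grab_frame(n)
cv2.imwrite('pics/w1.png',cv2.resize(im,None,fx=1.5,fy=1.5)); np.savez('w1.npz',im=im,d=d,**{k:np.array(v) for k,v in p.items()})
for o in ['dispenser_short','case_short','pad_top_short']:
    print(o,[(np.round(b['box']).tolist(),round(b['confidence'],2)) for b in boxes_of(n,o)])
E
```

```text
2.725 [0.55929115 0.16706067 0.22326972] [2.53594091e-04 9.98283955e-01 5.85581475e-02 1.54839104e-04] [-0.08047399 -0.25497623 -0.081051  ]
dispenser_short [([471.0, 304.0, 512.0, 340.0], 0.71)]
case_short [([232.0, 162.0, 276.0, 228.0], 0.81), ([219.0, 31.0, 284.0, 188.0], 0.29)]
pad_top_short [([227.0, 31.0, 275.0, 149.0], 0.62), ([232.0, 82.0, 270.0, 98.0], 0.49)]
```

View pics/w1.png

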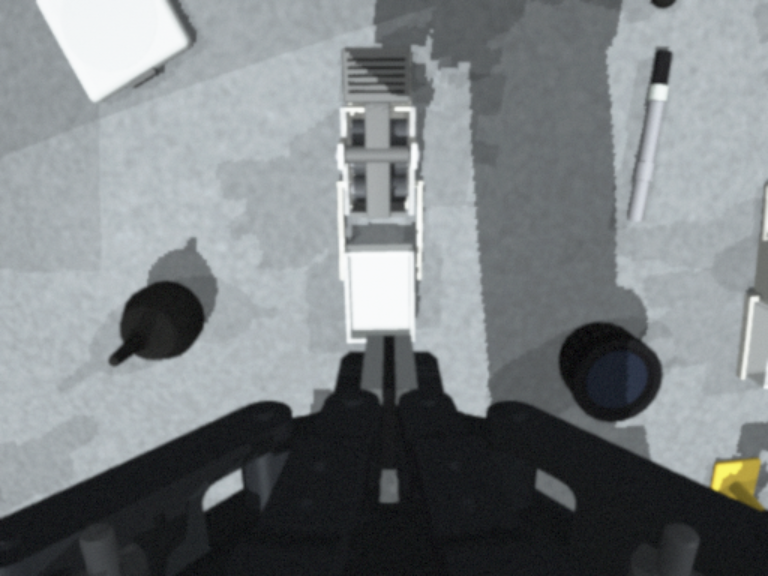

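```bash
python3 - <<'E'
from h import *
f=np.load('w1.npz'); p={k:f[k] for k in ['mtx','distortion','world_from_camera']}
W=cloud('w',f['d'],p)[25:232,215:290]
F=W.reshape(-1,3);F=F[np.isfinite(F[:,0])]
print('floor',np.median(F[np.abs(F[:,2])<.006][:,2]))
q=F[(F[:,2]>0.079)&(F[:,2]<0.095)]; 
print('pad?',len(q),np.percentile(q,[1,50,99],axis=0).round(4).tolist(), cv2.minAreaRect((q[:,:2]*1000).astype(np.float32)))
q=F[(F[:,2]>0.022)&(F[:,2]<0.032)&(F[:,0]<0.56)]
print('case rim',len(q),np.percentile(q,[1,50,99],axis=0).round(4).tolist(), cv2.minAreaRect((q[:,:2]*1000).astype(np.float32)))
q=F[(F[:,2]>0.05)&(F[:,2]<0.1)]
print('upper',cv2.minAreaRect((q[:,:2]*1000).astype(np.float32)))
q=F[(F[:,2]>0.012)]
print('all',cv2.minAreaRect((q[:,:2]*1000).astype(np.float32)))
im=f['im']; cv2.imwrite('pics/w1c.png',cv2.resize(im[20:250,205:300],(248*1,600),interpolation=cv2.INTER_CUBIC))
# height map rectified in x,y 1mm by z
E
```

```text
floor 0.002060828623100225
pad? 2089 [[0.6141, 0.1611, 0.0791], [0.6541, 0.1855, 0.0876], [0.6711, 0.2041, 0.091]] ((640.71875, 184.71844482421875), (60.64168930053711, 44.392311096191406), 6.6553449630737305)
case rim 596 [[0.4824, 0.1432, 0.0225], [0.528, 0.1778, 0.0296], [0.5529, 0.1972, 0.0314]] ((517.4225463867188, 170.25491333007812), (66.80088806152344, 48.06963348388672), 7.660588264465332)
upper ((625.443603515625, 182.82879638671875), (91.59986877441406, 45.795101165771484), 7.678266525268555)
all ((577.3848876953125, 177.87722778320312), (187.99224853515625, 48.21687698364258), 7.213006973266602)
```

View pics/w1c.png

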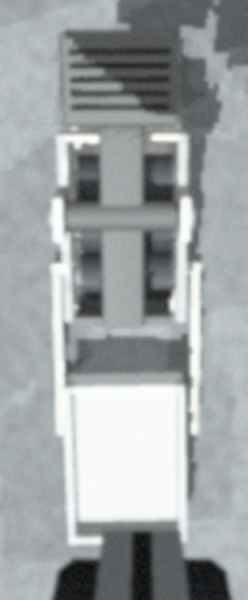

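```bash
python3 - <<'E'
from h import *
f=np.load('w1.npz'); p={k:f[k] for k in ['mtx','distortion','world_from_camera']}
W=cloud('w',f['d'],p)[25:232,215:290].reshape(-1,3)
q=W[(W[:,2]>0.083)&(W[:,0]>0.638)]; print('pad',len(q),q.mean(0).round(4),cv2.minAreaRect((q[:,:2]*1000).astype(np.float32)))
for n in ['top','scene']:
    f=np.load(f'{n}0.npz'); p={k:f[k] for k in ['mtx','distortion','world_from_camera']}
    W=cloud(n,f['d'],p).reshape(-1,3)
    q=W[(W[:,2]>0.03)&(W[:,2]<.12)&(W[:,0]<.47)&(W[:,0]>0.2)&(W[:,1]>.1)&(W[:,1]<0.3)]
    print(n,np.percentile(q,[1,50,99],axis=0).round(3).tolist())
    q=W[(W[:,2]>0.02)&(W[:,2]<.15)&(W[:,0]<.7)&(W[:,0]>0.4)&(W[:,1]>.22)&(W[:,1]<0.42)]
    print(' blower etc',np.percentile(q,[1,50,99],axis=0).round(3).tolist())
E
```

```text
pad 1651 [0.6576 0.1864 0.0881] ((657.3890380859375, 186.4025421142578), (27.10552215576172, 35.66780090332031), 7.2906599044799805)
top [[0.287, 0.185, 0.035], [0.33, 0.205, 0.072], [0.378, 0.231, 0.091]]
 blower etc [[0.455, 0.298, 0.02], [0.478, 0.319, 0.051], [0.684, 0.375, 0.101]]
scene [[0.288, 0.188, 0.031], [0.33, 0.213, 0.067], [0.378, 0.232, 0.089]]
 blower etc [[0.465, 0.301, 0.022], [0.491, 0.33, 0.05], [0.51, 0.351, 0.096]]
```

>>> play_rows([
  [[-0.05, -0.002, -0.02], 0],
  [[-0.101, -0.004, -0.06], 0.01],
  [[-0.101, -0.004, -0.11], 0.01],
  [[-0.101, -0.004, -0.15], 0.01],
  [[-0.101, -0.004, -0.18], 0.01],
])

```text
time: 3.55
tool_pos: [0.4577, 0.1623, 0.0419]
tool_rot: [0.0, 0.998, 0.063, -0.0]
contact_force: [0.5, 0.9, 0.3]
gripper_width: 0.004
```

>>> play_rows([
  [[0, 0, -0.02], 0],
  [[0, 0, -0.03], 0],
  [[0, 0, -0.03], 0],
])

```text
time: 3.92
tool_pos: [0.4582, 0.1628, 0.013]
tool_rot: [0.0, 0.998, 0.063, -0.0]
contact_force: [-0.4, 0.7, -0.5]
gripper_width: 0.004
```

```bash
python3 - <<'E'
from h import *
s=status.state(); print(s['time'],s['tool_pos'],s['tool_rot'],s['contact_force'])
n='wrist'
im,d=grab_frame(n)
cv2.imwrite('pics/w2.png',cv2.resize(im,None,fx=1.5,fy=1.5))
E
```

```text
3.925 [0.45822382 0.16279842 0.01299715] [ 3.07558605e-05  9.98017087e-01  6.29433282e-02 -1.75103625e-04] [-0.43337822  0.74445277 -0.49925715]
```

View pics/w2.png

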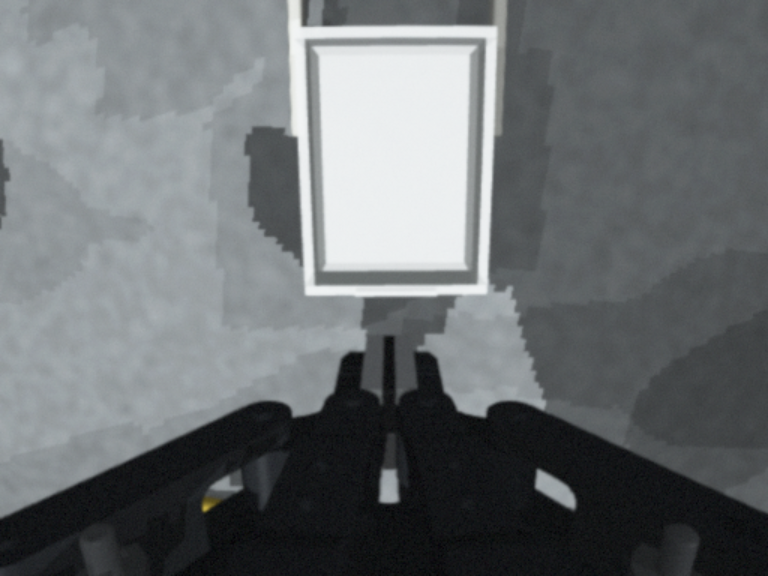

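>>> play_rows([
  [[0.005, 0.0, 0], 0],
  [[0.01, 0.001, 0], 0],
  [[0.015, 0.001, 0], 0],
  [[0.019, 0.002, 0], 0],
  [[0.023, 0.002, 0], 0],
])

```text
time: 4.6
tool_pos: [0.4812, 0.1653, 0.0129]
tool_rot: [-0.0, 0.998, 0.063, -0.0]
contact_force: [-1.2, 0.3, 1.5]
gripper_width: -0.003
```

>>> play_rows([
  [[0.004, 0.0005, 0], 0],
  [[0.008, 0.001, 0], 0],
  [[0.012, 0.0015, 0], 0],
  [[0.016, 0.002, 0], 0],
  [[0.02, 0.0025, 0], 0],
])

```text
time: 5.22
tool_pos: [0.5014, 0.1678, 0.0129]
tool_rot: [-0.0, 0.998, 0.063, 0.0]
contact_force: [-1.0, 0.2, 0.2]
gripper_width: 0.003
```

```bash
python3 - <<'E'
from h import *
s=status.state(); print(s['time'],s['tool_pos'],s['tool_rot'],s['contact_force'])
n='wrist'
im,d=grab_frame(n)
cv2.imwrite('pics/w3.png',cv2.resize(im,None,fx=1.5,fy=1.5))
E
```

```text
5.225 [0.50143772 0.16775014 0.0129462 ] [-9.86075800e-06  9.97991850e-01  6.33424654e-02  3.45797506e-06] [-1.04516264  0.23006808  0.22896793]
```

View pics/w3.png

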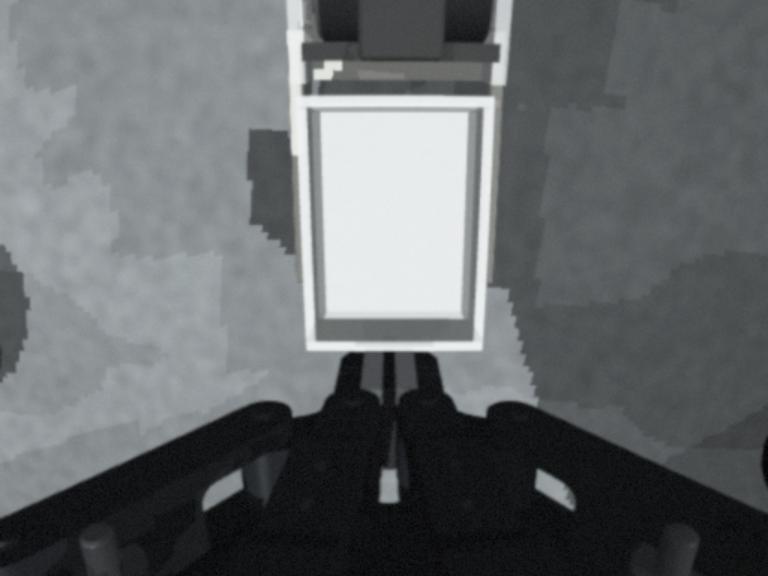

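>>> play_rows([
  [[0.003, 0.0004, 0], 0],
  [[0.006, 0.0008, 0], 0],
  [[0.009, 0.0011, 0], 0],
  [[0.012, 0.0015, 0], 0],
])

```text
time: 5.78
tool_pos: [0.5134, 0.1692, 0.013]
tool_rot: [-0.0, 0.998, 0.063, -0.0]
contact_force: [-1.0, -0.1, 0.6]
gripper_width: -0.0
```

>>> play_rows([
  [[0.0015, 0.0002, 0], 0],
  [[0.003, 0.0004, 0], 0],
])

```text
time: 6.02
tool_pos: [0.5162, 0.1696, 0.013]
tool_rot: [0.0, 0.998, 0.063, -0.0]
contact_force: [-1.0, 0.9, 1.7]
gripper_width: -0.002
```

>>> play_rows([
  [[0.001, 0.0001, 0], 0],
  [[0.002, 0.0002, 0], 0],
])

```text
time: 6.28
tool_pos: [0.5163, 0.1696, 0.0127]
tool_rot: [0.0, 0.998, 0.063, -0.003]
contact_force: [-11.0, -2.2, 7.7]
gripper_width: -0.001
```

>>> play_rows([
  [[-0.001, -0.0001, 0], 0],
  [[-0.001, -0.0001, 0], 0],
])

```text
time: 6.52
tool_pos: [0.5163, 0.1696, 0.0127]
tool_rot: [0.0, 0.998, 0.063, -0.001]
contact_force: [-5.0, -0.9, 2.7]
gripper_width: -0.0
```

>>> play_rows([
  [[-0.004, -0.0005, 0], 0],
  [[-0.01, -0.0012, 0], 0],
  [[-0.02, -0.002, 0], 0],
  [[-0.035, -0.004, 0], 0],
  [[-0.035, -0.004, 0], 0],
])

```text
time: 7.15
tool_pos: [0.4806, 0.1656, 0.0125]
tool_rot: [0.0, 0.998, 0.063, -0.0]
contact_force: [0.6, 0.3, 0.7]
gripper_width: -0.001
```

```bash
python3 - <<'E'
from h import *
s=status.state(); print(s['time'],s['tool_pos'],s['tool_rot'],s['contact_force'])
n='wrist'
p=camera_params(n);im,d=grab_frame(n); np.savez('w4.npz',im=im,d=d,**{k:np.array(v) for k,v in p.items()})
cv2.imwrite('pics/w4.png',cv2.resize(im,None,fx=1.5,fy=1.5))
E
```

```text
7.15 [0.48055825 0.16557293 0.01253013] [ 5.78012044e-05  9.97982229e-01  6.34918790e-02 -4.98153995e-04] [0.57582872 0.29331698 0.65240376]
```

View pics/w4.png

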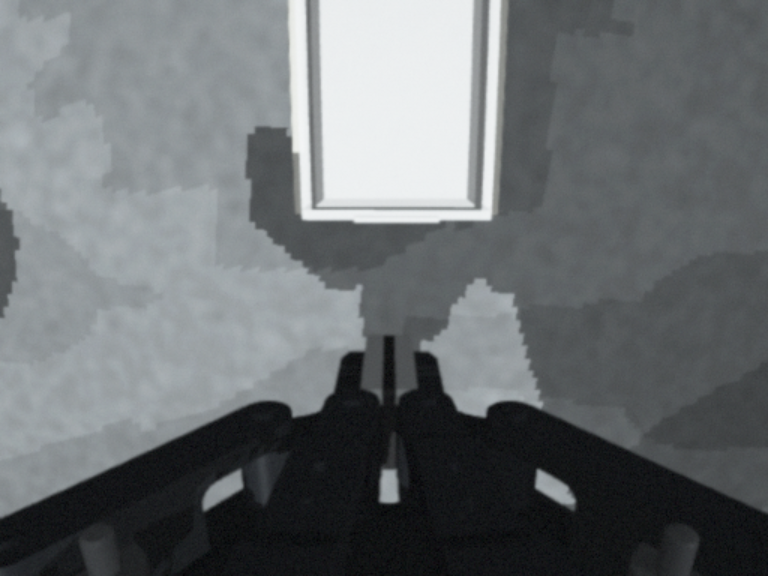

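>>> play_rows([
  [[0, 0, 0.04], 0],
  [[0, 0, 0.1], 0],
  [[0, 0, 0.15], 0],
  [[0.03, 0.005, 0.19], 0],
  [[0.08, 0.01, 0.2], 0],
])

```text
time: 7.82
tool_pos: [0.5648, 0.1765, 0.2183]
tool_rot: [-0.001, 0.998, 0.064, 0.004]
contact_force: [0.0, 1.1, 0.3]
gripper_width: -0.001
```

>>> play_rows([
  [[0, 0, 0], 0],
  [[0, 0, 0], 0],
])

```text
time: 8.07
tool_pos: [0.5616, 0.1756, 0.2121]
tool_rot: [0.0, 0.998, 0.063, -0.001]
contact_force: [0.5, 0.2, 0.1]
gripper_width: 0.001
```

```bash
python3 - <<'E'
from h import *
s=status.state(); print(s['time'],s['tool_pos'],s['tool_rot'],s['contact_force'])
n='wrist'
p=camera_params(n);im,d=grab_frame(n); np.savez('w5.npz',im=im,d=d,**{k:np.array(v) for k,v in p.items()})
cv2.imwrite('pics/w5.png',cv2.resize(im,None,fx=1.5,fy=1.5))
W=cloud('w',d,p)[:235,205:300].reshape(-1,3)
q=W[(W[:,2]>0.083)&(W[:,0]>0.638)]; print('pad',len(q),q.mean(0).round(4),cv2.minAreaRect((q[:,:2]*1000).astype(np.float32)))
q=W[(W[:,2]>0.022)&(W[:,2]<.033)&(W[:,0]<.6)]; print('case',len(q),np.percentile(q,[1,50,99],axis=0).round(4).tolist(),cv2.minAreaRect((q[:,:2]*1000).astype(np.float32)))
E
```

```text
8.075 [0.56159122 0.1756201  0.21213371] [ 6.20327124e-05  9.97993130e-01  6.33163511e-02 -8.64527518e-04] [0.5217155  0.21222051 0.10696577]
pad 1824 [0.6577 0.1863 0.088 ] ((657.4134521484375, 186.25897216796875), (28.267154693603516, 35.8568229675293), 7.945653915405273)
case 489 [[0.525, 0.1489, 0.0223], [0.536, 0.1734, 0.0295], [0.5842, 0.202, 0.0314]] ((558.6301879882812, 175.0164337158203), (67.4413833618164, 48.24848556518555), 6.483714580535889)
```

View pics/w5.png

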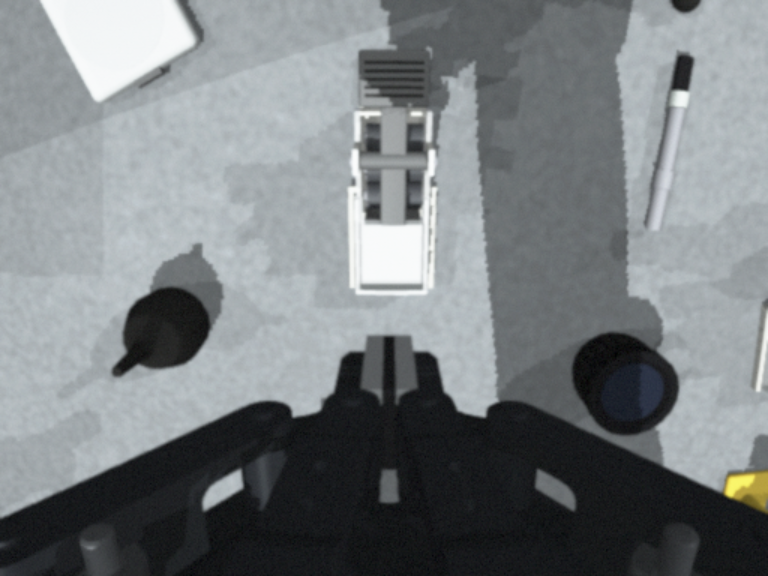

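>>> play_rows([
  [[0.05, 0.006, 0], 0],
  [[0.103, 0.0115, -0.02], 0],
  [[0.103, 0.0115, -0.06], 0],
  [[0.103, 0.0115, -0.1], 0],
  [[0.103, 0.0115, -0.115], 0],
])

```text
time: 8.75
tool_pos: [0.6621, 0.1869, 0.0941]
tool_rot: [0.0, 0.998, 0.063, -0.003]
contact_force: [-0.3, -1.1, -0.0]
gripper_width: 0.003
```

>>> play_rows([
  [[0, 0, -0.002], 0],
  [[0, 0, -0.004], 0],
])

```text
time: 9.0
tool_pos: [0.6663, 0.1875, 0.0964]
tool_rot: [-0.0, 0.998, 0.063, 0.002]
contact_force: [1.0, -0.3, 0.3]
gripper_width: 0.002
```

```bash
python3 - <<'E'
from h import *
s=status.state(); print(s['time'],s['tool_pos'],s['tool_rot'],s['contact_force'])
ims=[]
for n,b in [('scene',(200,220,330,310)),('wrist',(130,150,390,330))]:
    im,d=grab_frame(n); x0,y0,x1,y1=b
    ims.append(cv2.resize(im[y0:y1,x0:x1],(400,277),interpolation=cv2.INTER_CUBIC))
cv2.imwrite('pics/s6.png',np.hstack(ims))
E
```

```text
9.0 [0.66625103 0.18749872 0.09644761] [-2.03116120e-04  9.97986021e-01  6.34080846e-02  1.80987342e-03] [ 0.97307212 -0.34683983  0.33787961]
```

View pics/s6.png

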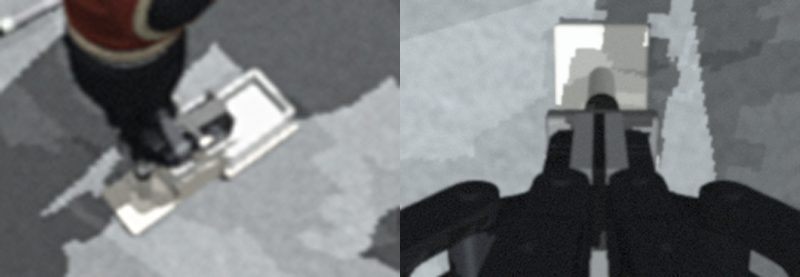

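>>> play_rows([
  [[0, 0, -0.003], 0],
  [[0, 0, -0.006], 0],
  [[0, 0, -0.01], 0],
  [[0, 0, -0.014], 0],
  [[0, 0, -0.018], 0],
])

```text
time: 9.72
tool_pos: [0.6663, 0.1874, 0.0768]
tool_rot: [-0.0, 0.998, 0.063, 0.001]
contact_force: [2.9, 0.6, 4.0]
gripper_width: -0.0
```

>>> play_rows([
  [[0, 0, -0.003], 0],
  [[0, 0, -0.006], 0],
])

```text
time: 9.98
tool_pos: [0.6662, 0.1873, 0.0707]
tool_rot: [-0.0, 0.998, 0.063, 0.001]
contact_force: [5.4, 0.5, 3.8]
gripper_width: 0.005
```

>>> play_rows([
  [[0, 0, -0.002], 0],
  [[0, 0, -0.004], 0],
])

```text
time: 10.22
tool_pos: [0.6657, 0.1873, 0.0663]
tool_rot: [-0.0, 0.998, 0.063, 0.001]
contact_force: [4.3, 1.4, 3.5]
gripper_width: -0.004
```

>>> play_rows([
  [[0, 0, -0.001], 0],
  [[0, 0, -0.001], 0],
])

```text
time: 10.48
tool_pos: [0.6656, 0.1873, 0.0652]
tool_rot: [-0.0, 0.998, 0.063, 0.001]
contact_force: [6.3, 0.9, 3.7]
gripper_width: -0.001
```

```bash
python3 - <<'E'
from h import *
s=status.state(); print(s['time'],s['tool_pos'],s['tool_rot'],s['contact_force'])
ims=[]
for n,b in [('scene',(200,220,330,310)),('top',(160,130,250,230))]:
    im,d=grab_frame(n); x0,y0,x1,y1=b
    ims.append(cv2.resize(im[y0:y1,x0:x1],None,fx=400/130,fy=400/130,interpolation=cv2.INTER_CUBIC)[:277])
cv2.imwrite('pics/s7.png',np.hstack(ims))
E
```

```text
10.475 [0.66556121 0.18726094 0.06515017] [-2.89547531e-05  9.97991296e-01  6.33491235e-02  5.10907814e-04] [6.28868442 0.91365893 3.73316535]
```

View pics/s7.png

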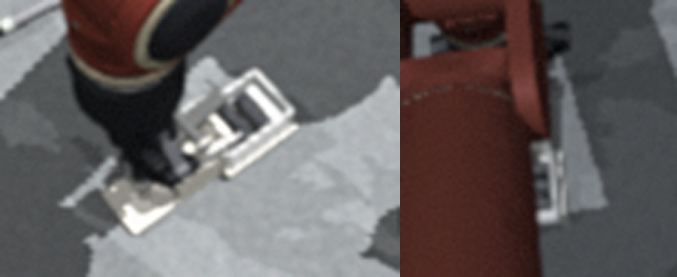

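>>> play_rows([
  [[0, 0, -0.001], 0],
  [[0, 0, -0.0015], 0],
  [[0, 0, -0.0015], 0],
])

```text
time: 10.95
tool_pos: [0.6657, 0.1873, 0.0648]
tool_rot: [-0.0, 0.998, 0.063, 0.0]
contact_force: [2.1, -0.1, 8.9]
gripper_width: -0.005
```

>>> play_rows([
  [[0, 0, -0.001], 0],
  [[0, 0, -0.001], 0],
  [[0, 0, -0.001], 0],
  [[0, 0, -0.001], 0],
])

```text
time: 11.45
tool_pos: [0.6657, 0.1873, 0.0647]
tool_rot: [0.0, 0.998, 0.063, 0.0]
contact_force: [0.6, 0.0, 12.5]
gripper_width: 0.003
```

```bash
python3 - <<'E'
from h import *
s=status.state(); print(s['time'],s['tool_pos'],s['tool_rot'],s['contact_force'])
im,d=grab_frame('scene')
cv2.imwrite('pics/s8.png',cv2.resize(im[220:310,200:330],None,fx=5,fy=5,interpolation=cv2.INTER_CUBIC))
E
```

```text
11.45 [0.6656992  0.18727239 0.06470489] [2.65240963e-05 9.97988758e-01 6.33898514e-02 4.06449195e-04] [ 0.60905684  0.03816361 12.53697273]
```

View pics/s8.png

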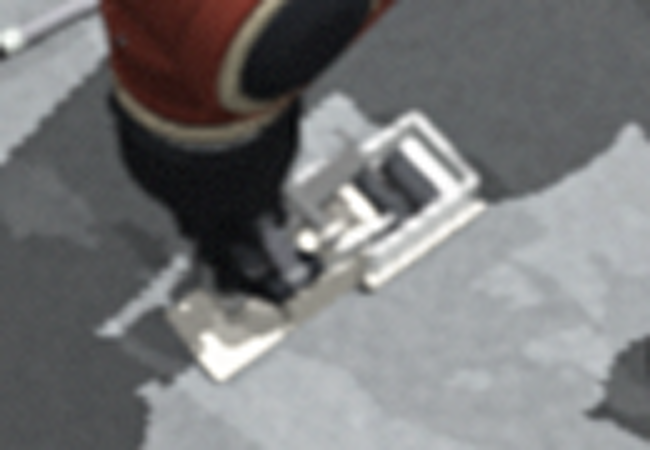

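The rocker is at its stop: force has risen to 12.5 N and the height isn't changing. Two cells show in the case at about (400,185), and the third may be hidden under the rocker. I'll hold longer.

>>> play_rows([
  [[0, 0, 0], 0],
  [[0, 0, 0], 0],
  [[0, 0, 0], 0],
  [[0, 0, 0], 0],
  [[0, 0, 0], 0],
])

```text
time: 12.12
tool_pos: [0.6657, 0.1873, 0.0647]
tool_rot: [0.0, 0.998, 0.063, 0.0]
contact_force: [1.3, -0.1, 10.9]
gripper_width: 0.001
```

>>> play_rows([
  [[0, 0, 0], 0],
  [[0, 0, 0], 0],
  [[0, 0, 0], 0],
  [[0, 0, 0], 0],
  [[0, 0, 0], 0],
])

```text
time: 12.75
tool_pos: [0.6657, 0.1873, 0.0647]
tool_rot: [0.0, 0.998, 0.063, 0.0]
contact_force: [0.0, -0.2, 12.4]
gripper_width: -0.005
```

```bash
python3 - <<'E'
from h import *
s=status.state(); print(s['time'],s['tool_pos'],s['contact_force'])
p=camera_params('scene')
im,d=grab_frame('scene')
cv2.imwrite('pics/s9.png',cv2.resize(im[225:285,240:310],None,fx=10,fy=10,interpolation=cv2.INTER_CUBIC))
for o in ['cell_short1','case_short']:
    print(o,[(np.round(b['box']).tolist(),round(b['confidence'],2)) for b in boxes_of('scene',o)])
W=cloud('s',d,p)[225:290,230:320].reshape(-1,3)
W=W[np.isfinite(W[:,0])]
c,s_=np.cos(.126),np.sin(.126)
r=W[:,:2]-[0.6165,0.1823]; L=np.stack([r@[c,s_],r@[-s_,c],W[:,2]],1)
m=(abs(L[:,1])<.016)&(L[:,0]>-.1)&(L[:,0]<0.03)
for a in np.arange(-.1,.03,.005):
    k=m&(L[:,0]>=a)&(L[:,0]<a+.005)
    if k.sum(): print(round(a*1000),k.sum(),np.percentile(L[k,2],[10,50,90]).round(3))
E
```

```text
12.75 [0.66571721 0.18729443 0.0647129 ] [ 5.42734836e-03 -1.54176460e-01  1.23634614e+01]
cell_short1 [([272.0, 256.0, 281.0, 263.0], 0.54), ([276.0, 251.0, 288.0, 261.0], 0.5)]
case_short [([271.0, 245.0, 297.0, 276.0], 0.57), ([190.0, 152.0, 226.0, 192.0], 0.57), ([255.0, 331.0, 303.0, 383.0], 0.31)]
-100 4 [-0.001 -0.     0.001]
-90 26 [0.008 0.023 0.028]
-85 45 [0.001 0.008 0.023]
-80 4 [0.002 0.005 0.011]
-75 15 [0.014 0.016 0.018]
-70 24 [0.016 0.019 0.02 ]
-65 32 [0.012 0.016 0.019]
-60 15 [0.012 0.014 0.017]
-55 15 [0.015 0.017 0.019]
-50 26 [0.014 0.017 0.02 ]
-45 20 [0.012 0.014 0.018]
-40 5 [0.03  0.061 0.065]
-35 26 [0.032 0.036 0.083]
-30 33 [0.035 0.083 0.086]
-25 32 [0.034 0.038 0.083]
-20 30 [0.035 0.077 0.082]
-15 17 [0.039 0.079 0.081]
-10 15 [0.075 0.077 0.079]
-5 21 [0.041 0.075 0.077]
0 35 [0.04  0.074 0.077]
5 24 [0.04  0.072 0.075]
10 8 [0.067 0.071 0.073]
15 2 [0.067 0.067 0.067]
25 16 [0.003 0.006 0.013]
```

View pics/s9.png

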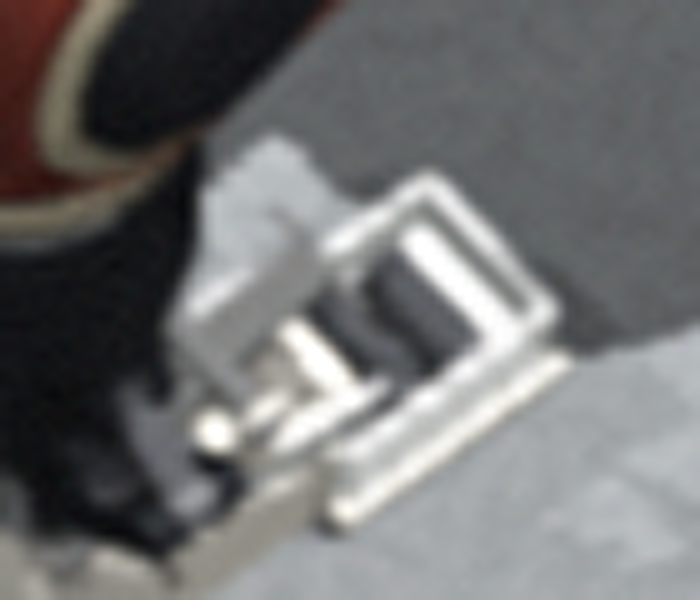

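The lane floor is visible at 35–41 mm height all the way along, so the lane is empty. The cells lie at 17–20 mm in the case. I'll let the rocker rise slowly.

>>> play_rows([
  [[0, 0, 0.004], 0],
  [[0, 0, 0.008], 0],
  [[0, 0, 0.012], 0],
  [[0, 0, 0.016], 0],
  [[0, 0, 0.02], 0],
])

```text
time: 13.52
tool_pos: [0.664, 0.1871, 0.0818]
tool_rot: [0.0, 0.998, 0.063, -0.002]
contact_force: [0.5, 0.2, 2.4]
gripper_width: 0.004
```

>>> play_rows([
  [[0, 0, 0.004], 0],
  [[0, 0, 0.01], 0],
  [[0, 0, 0.03], 0],
  [[0, 0, 0.07], 0],
  [[0, 0, 0.12], 0],
])

```text
time: 14.15
tool_pos: [0.6643, 0.1871, 0.2032]
tool_rot: [0.0, 0.998, 0.063, -0.001]
contact_force: [0.8, -0.5, 0.5]
gripper_width: -0.0
```

>>> play_rows([
  [[-0.05, -0.01, 0.01], 0],
  [[-0.1, -0.015, 0.01], 0],
  [[-0.12, -0.02, 0.01], 0],
  [[-0.12, -0.02, 0.01], 0],
  [[-0.12, -0.02, 0.01], 0],
])

```text
time: 14.78
tool_pos: [0.5459, 0.1673, 0.2134]
tool_rot: [-0.0, 0.998, 0.063, 0.001]
contact_force: [0.3, -0.6, 0.0]
gripper_width: 0.0
```

```bash
python3 - <<'E'
from h import *
s=status.state(); print(s['time'],s['tool_pos'],s['contact_force'])
n='wrist'
p=camera_params(n);im,d=grab_frame(n)
cv2.imwrite('pics/w10.png',cv2.resize(im[20:240,160:350],None,fx=2.7,fy=2.7,interpolation=cv2.INTER_CUBIC))
W=cloud('w',d,p)[:240,190:320].reshape(-1,3)
q=W[(W[:,2]>0.083)&(W[:,0]>0.638)]; print('pad',len(q),q.mean(0).round(4),cv2.minAreaRect((q[:,:2]*1000).astype(np.float32)))
q=W[(W[:,2]>0.022)&(W[:,2]<.033)&(W[:,0]<.59)]; print('case',len(q),np.percentile(q,[1,50,99],axis=0).round(4).tolist(),cv2.minAreaRect((q[:,:2]*1000).astype(np.float32)))
for o in ['cell_short1']:
    print(o,[(np.round(b['box']).tolist(),round(b['confidence'],2)) for b in boxes_of(n,o)])
im,d=grab_frame('scene')
cv2.imwrite('pics/s10.png',cv2.resize(im[225:305,220:320],None,fx=7,fy=7,interpolation=cv2.INTER_CUBIC))
E
```

```text
14.775 [0.54593341 0.16732111 0.21338638] [ 0.29265513 -0.61809602  0.01202528]
pad 1854 [0.6577 0.1864 0.0881] ((657.5552368164062, 186.5548858642578), (28.06900405883789, 36.171966552734375), 5.366300582885742)
case 543 [[0.5248, 0.1488, 0.0221], [0.5399, 0.174, 0.0294], [0.5848, 0.2016, 0.0314]] ((559.369873046875, 174.87435913085938), (66.35646057128906, 47.91886520385742), 6.213452339172363)
cell_short1 [([237.0, 148.0, 273.0, 164.0], 0.78), ([239.0, 133.0, 270.0, 146.0], 0.61)]
```

View pics/w10.png

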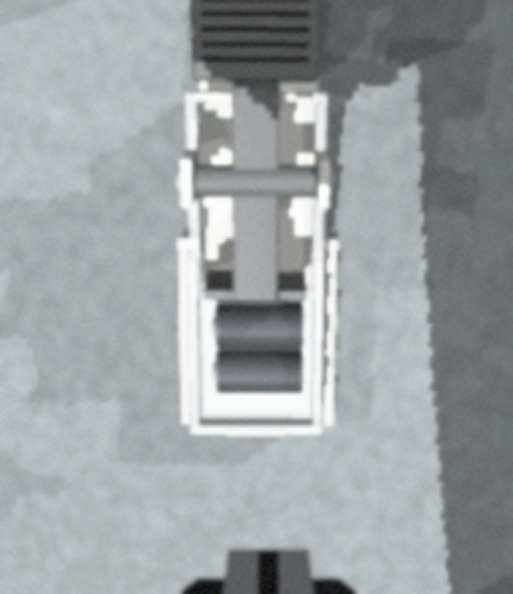

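View pics/s10.png

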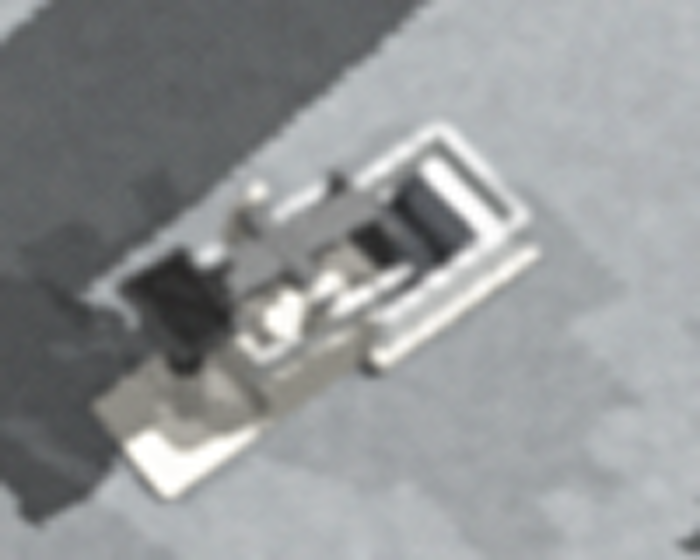

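The lane is clear, the pad is back at its rest height, and the case is home. Two cells show openly. I need to see what the dark strip at the gate (crop (220,280) and (290,280)) is, and where the third cell lies.

```bash
python3 - <<'E'
from h import *
c,s_=np.cos(.126),np.sin(.126)
for n in ['wrist','scene']:
    p=camera_params(n);im,d=grab_frame(n)
    np.savez(f'{n}11.npz',im=im,d=d,**{k:np.array(v) for k,v in p.items()})
    W=cloud(n,d,p).reshape(-1,3); C=im.reshape(-1,3).mean(1)
    r=W[:,:2]-[0.6165,0.1823]; L=np.stack([r@[c,s_],r@[-s_,c],W[:,2]],1)
    print(n)
    for a in np.arange(-.09,.03,.004):
        o=[]
        for y0,y1 in [(-.016,-.009),(-.005,.005),(.009,.016)]:
            k=(L[:,1]>y0)&(L[:,1]<y1)&(L[:,0]>=a)&(L[:,0]<a+.004)&(L[:,2]<.06)
            o.append((int(k.sum()),*( (np.percentile(L[k,2],[20,80])*1000).round().astype(int).tolist()+[int(C[k].mean())] if k.sum() else [])))
        print(round(a*1000),o)
E
```

```text
wrist
-90 [(63, 5, 29, 210), (94, 5, 29, 210), (64, 5, 29, 210)]
-86 [(28, 4, 5, 249), (39, 4, 5, 249), (23, 4, 5, 249)]
-82 [(7, 3, 5, 243), (11, 4, 5, 239), (6, 4, 5, 244)]
-78 [(21, 17, 20, 133), (29, 17, 20, 140), (21, 17, 19, 161)]
-74 [(28, 20, 22, 121), (40, 20, 21, 128), (27, 21, 22, 147)]
-70 [(25, 20, 21, 107), (40, 20, 21, 116), (28, 20, 22, 132)]
-66 [(33, 17, 19, 73), (49, 17, 20, 81), (33, 17, 20, 108)]
-62 [(20, 12, 19, 112), (29, 13, 18, 97), (20, 14, 18, 106)]
-58 [(27, 20, 21, 115), (40, 20, 21, 119), (28, 20, 21, 134)]
-54 [(28, 21, 22, 117), (40, 21, 22, 121), (28, 20, 21, 130)]
-50 [(28, 19, 21, 81), (40, 18, 21, 81), (27, 19, 21, 98)]
-46 [(25, 14, 17, 72), (33, 14, 17, 62), (28, 14, 17, 96)]
-42 [(0,), (0,), (0,)]
-38 [(0,), (0,), (0,)]
-34 [(32, 49, 58, 66), (0,), (29, 50, 58, 63)]
-30 [(36, 38, 43, 133), (0,), (39, 38, 40, 131)]
-26 [(28, 38, 39, 148), (0,), (30, 39, 39, 189)]
-22 [(30, 39, 40, 148), (0,), (33, 39, 40, 214)]
-18 [(38, 40, 41, 183), (0,), (30, 40, 41, 247)]
-14 [(31, 40, 42, 195), (0,), (28, 40, 42, 247)]
-10 [(40, 41, 42, 200), (0,), (37, 41,
[... 1095 characters left out ...]
-38 [(0,), (0,), (0,)]
-34 [(1, 57, 57, 96), (0,), (2, 25, 46, 110)]
-30 [(0,), (11, 37, 49, 101), (9, 38, 50, 115)]
-26 [(0,), (7, 34, 38, 156), (2, 35, 36, 159)]
-22 [(0,), (8, 36, 38, 163), (2, 36, 38, 208)]
-18 [(0,), (3, 36, 37, 144), (1, 39, 39, 200)]
-14 [(0,), (1, 40, 40, 226), (1, 38, 38, 210)]
-10 [(0,), (0,), (0,)]
-6 [(0,), (1, 38, 38, 228), (0,)]
-2 [(0,), (4, 40, 41, 207), (0,)]
2 [(0,), (7, 40, 42, 189), (0,)]
6 [(0,), (6, 41, 43, 196), (2, 42, 43, 245)]
10 [(0,), (5, 42, 44, 171), (1, 40, 40, 241)]
14 [(0,), (6, 43, 45, 138), (1, 42, 42, 176)]
18 [(0,), (2, 44, 45, 144), (2, 44, 45, 169)]
22 [(0,), (2, 9, 10, 132), (0,)]
26 [(2, 6, 6, 110), (10, 6, 18, 144), (18, 6, 56, 140)]
```

Everything outside the hidden spot under the lip is accounted for. The lane is empty, and the dark strip is the back face of the closed gate blade, at z 49–58 mm. Cells lie at x ≈ -71 and -54 mm on the case floor. If the third cell were perched at the lip, it would show above 20 mm at x = -46 mm, but I measured 14–17 mm there. So it must be lying under the lip, next in the row. I'm handing the job in.

```bash
python3 - <<'E'
from h import *
s=status.state(); print(s['time'],abs(np.array(s['joint_vel'])).max(),s['contact_force'])
print(ticket.job_done())
E
```

```text
15.025 0.005119467681782052 [ 0.18504273  0.01848237 -0.21768885]
the job is handed in; nothing more can be done
None
```

I filled the short-cell case and handed the job in at about 15 s; all my last checks passed, except that the third cell could only be inferred, not seen. With the gripper shut, I pushed the case against its stop (about 11 N) and backed off. I then pressed the rocker pad down to its stop (about 12 N) for roughly 2 s, eased it up and pulled clear.

Last checks before handing in:
- **Case:** its centre is about 57 mm in front of the dispenser's origin, which is fully home.
- **Rocker:** the pad is back at the height it had before pressing (0.088 m measured both times), and the gate blade is down.
- **Cells:** the lane is empty and two cells show lying flat on the case floor. The third is hidden under the chute lip. I inferred that it lies there because the lane is empty and nothing stands above 20 mm beside the lip.
- **Robot:** the gripper was clear of everything, with a wrist force near zero.

Wrist-camera heights read about 2 mm high throughout, which is within the stated calibration.

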